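# Check a shaker's hold-down springs and lock out the tired one

## Task

Check the three leaf-spring hold-downs on the shaker: going from the left one to the right one as seen from the robot, press each leaf on its black mid-span pad with about 8 N (6 to 12 N, never more than 16) and hold it for a second to see how far it sinks. One is tired and sinks more than twice as far as the other two: push that unit's red lever (the one to the left of its leaf) fully over, away from the robot, and leave the other two levers as they are. Then slide the black tab on the far edge of the platform fully to its green end to mark the check as done, leaving the bottle, rack and well plate where they stand.

Things in the scene. Friction and masses are not known exactly. Their poses are not given: they have to be found in the camera images.
- shaker: White orbital shaker, fixed, 300 x 440 x 85 mm (its x, y, z), blue platform on top. Origin: centre of its underside; at yaw 0 its x points away from the robot, y to the left, z up. On it three like clip units stand side by side along y, 125 mm apart, turned up to 0.05 rad, in no set order of a, b, c; each has a leaf spring and, 50 mm to the left (+y) of it, its own red lever.
- pad_a: Black domed press pad of unit a, 20 mm across, at mid-span on a level steel leaf 20 mm wide. Origin: centre of its underside, 144 mm above the bench at rest; its top is 8 mm higher. The leaf's root, in a grey block of 67 mm on the robot's side, and its yellow free end, on the far side, each lie 50 mm from the pad. A post, green above and red below, stands beside the free end.
- leaf_a (a joint): Bend of leaf a at its root, rad; 0 at rest, grows as the pad is pressed down and springs back. At 8 N a sound leaf reads about 0.08 and its pad sinks about 5 mm (yellow end beside the green); a tired one about 0.2 and 12 mm (end beside the red). Sinking stops at about 20 mm.
- lever_a_tip (a point): Middle of the top edge of unit a's red lever: a paddle 26 mm wide (y), 8 mm thick, the top 22 mm of a stalk. This edge is 50 mm from the pivot, which lies 105 mm above the bench, 50 mm to the left (shaker's +y) of the unit's pad. It starts leaning towards the robot; pushed over (about 2 N) it leans away from the robot, and stays where it is left.
- lever_a (a joint): Angle of lever a, rad: 0 leaning 0.55 towards the robot (in service), 0.55 upright, 1.1 leaning fully away from the robot (locked out).
- pad_b: Black domed press pad of unit b, 20 mm across, at mid-span on a level steel leaf 20 mm wide. Origin: centre of its underside, 144 mm above the bench at rest; its top is 8 mm higher. The leaf's root, in a grey block of 67 mm on the robot's side, and its yellow free end, on the far side, each lie 50 mm from the pad. A post, green above and red below, stands beside the free end.
- leaf_b (a joint): Bend of leaf b at its root, rad; 0 at rest, grows as the pad is pressed down and springs back. At 8 N a sound leaf reads about 0.08 and its pad sinks about 5 mm (yellow end beside the green); a tired one about 0.2 and 12 mm (end beside the red). Sinking stops at about 20 mm.
- lever_b_tip (a point): Middle of the top edge of unit b's red lever: a paddle 26 mm wide (y), 8 mm thick, the top 22 mm of a stalk. This edge is 50 mm from the pivot, which lies 105 mm above the bench, 50 mm to the left (shaker's +y) of the unit's pad. It starts leaning towards the robot; pushed over (about 2 N) it leans away from the robot, and stays where it is left.
- lever_b (a joint): Angle of lever b, rad: 0 leaning 0.55 towards the robot (in service), 0.55 upright, 1.1 leaning fully away from the robot (locked out).
- pad_c: Black domed press pad of unit c, 20 mm across, at mid-span on a level steel leaf 20 mm wide. Origin: centre of its underside, 144 mm above the bench at rest; its top is 8 mm higher. The leaf's root, in a grey block of 67 mm on the robot's side, and its yellow free end, on the far side, each lie 50 mm from the pad. A post, green above and red below, stands beside the free end.
- leaf_c (a joint): Bend of leaf c at its root, rad; 0 at rest, grows as the pad is pressed down and springs back. At 8 N a sound leaf reads about 0.08 and its pad sinks about 5 mm (yellow end beside the green); a tired one about 0.2 and 12 mm (end beside the red). Sinking stops at about 20 mm.
- lever_c_tip (a point): Middle of the top edge of unit c's red lever: a paddle 26 mm wide (y), 8 mm thick, the top 22 mm of a stalk. This edge is 50 mm from the pivot, which lies 105 mm above the bench, 50 mm to the left (shaker's +y) of the unit's pad. It starts leaning towards the robot; pushed over (about 2 N) it leans away from the robot, and stays where it is left.
- lever_c (a joint): Angle of lever c, rad: 0 leaning 0.55 towards the robot (in service), 0.55 upright, 1.1 leaning fully away from the robot (locked out).
- status (a joint): Travel of the black status tab along the shaker's +y, m: 0 at the right-hand end (orange mark), 0.10 at the left-hand end (green mark). About 1.5 N of friction; it stays where it is left.
- status_top (a point): Centre of the top of the black status tab, 28 x 20 x 40 mm (shaker's x, y, z), 140 mm above the bench, on an aluminium track (40 mm wide, 150 mm long, top 99 mm above the bench) along the platform's far edge.
- bottle_mid (a point): Bystander: glass bottle with blue cap, 70 mm across, 150 mm high; this point is at its centre.
- rack_mid (a point): Bystander: orange tube rack 110 x 60 x 45 mm, with tube caps up to 57 mm; this point is at its centre.
- wellplate_mid (a point): Bystander: white well plate 127 x 85 x 14 mm lying on the bench; this point is at its centre.

How it is judged:
By the outcome, as a careful person would: the job done as asked, in the order asked, and still so for the second after the job is handed in, with the robot touching nothing.
It also fails if it takes over 67 s, if anything falls off the work surface, if the arm or the gripper's body presses on something with over 40 N, if the wrist force passes 120 N, or if a joint passes its speed limit or range.

## Robot

A 6-joint arm with a two-finger parallel gripper is mounted at the origin on the work surface. World frame = base frame: x ahead of the robot, y to its left, z up, the work surface at z = 0. Lengths are in mm, angles in degrees, forces in N, time in s.
With the tool pointing down it reaches from about 325 to 925 mm from the base axis. Payload 3.1 kg.
Tool frame: the origin (TCP) lies at the very end of the fingers, on their centre line; the grasp point (between the pads) lies grasp_offset behind it (grasp_offset is the distance from the TCP to the grasp point, in mm); z points along the fingers, y is the line along which they close (so a half turn about z gives the same grasp; the last joint's range is limited). The gripper opens to 85 mm and grips with 20 to 120 N. Pads are 22 mm wide; open, the fingers measure 114 mm over their backs; the gripper's body (76 mm by 85 mm) begins 54 mm behind the grasp point. The pads swing forward as they close: fully open they stand 13 mm farther back than shut.
Start: joints at [-81.715, 12.427, 92.441, -0, 75.132, -6.429], TCP at [158.763, -604.511, 231.3] pointing down, gripper open.
Joint ranges: [-157.48, 157.48], [-44.54, 120.13], [17.64, 146.25], [-64.5, 244.5], [7.68, 150.69], [-147.95, 147.95]. Speed limits (degrees/s): [159.86, 159.86, 180, 180, 180, 180].

## Interface

Orientations are given as [roll, pitch, yaw] about the fixed x, y, z axes, in that order (R = Rz(yaw) Ry(pitch) Rx(roll)).
In Python, from station import * gives the robot as it stands. Calls block until the motion is done:
- goto(position, orientation): joint-space move of the TCP to a pose.
- move_l(position, attitude=None, speed=150): straight line of the TCP; attitude=None keeps the orientation; speed is the mean speed in mm/s.
- move_j(angles): joint-space move.
- grip(opening, squeeze=None): finger opening in mm; squeeze is the grip in N (None keeps the last); returns when the fingers have stopped.
- wait(seconds).
- solve_ik(position, orientation): joint angles nearest the present ones, or None.
- get_obs(): the state.
- get_image(name): name is "side" or "top" or "wrist"; returns the picture (384x512x3 uint8, red, green, blue); there is no depth.
- get_calibration(name): a dict with "fx", "fy", "cx", "cy" (pixels), "D" ([k1, k2, p1, p2, k3] as OpenCV has them; the pictures are not rectified), "R" (3x3) and "t" (3): a world point X has camera coordinates R X + t; the wrist camera has in their place "mount" (4x4, takes a point from camera to tool coordinates, whose origin is the TCP and whose axes are the flange's). Camera axes: x right, y down, z forward; pixel columns grow to the right and rows downward; lengths in mm; the calibration is good to about 2 mm. A picture is of the moment at which its call begins: read the wrist's pose just before it. get_calibration takes no time and is no camera call.
A pose or a line that the arm cannot do raises Unreachable and nothing moves.
- sign_off(): hands the job in; it is judged then, once.
Trained networks look in the newest picture that a camera, given by its name, has taken for a name from the list of things; names that differ only in an ending like _2 or _b are one class to them, and where a whole thing is asked for, a point or a joint stands for the part that bears it (a point fixed in the world has none). Each returns a list of dicts, best first, with "score" (0 to 1); they miss things now and then, are a little off and sometimes report something else, mostly with a low value. They report only what shows in the picture. A call takes as long as a camera call.
- spot_in(name, camera): "extent" ([centre column, centre row, width, height] in pixels, round what is visible of it).
- regions_of(name, camera): "region" (384x512 bool, what is visible of it) and "extent" ([centre column, centre row, width, height] in pixels, round what is visible of it).
The state is a dict: "t": time; "joint_pos": joint angles; "qvel": joint speeds; "effort": joint torques, N m; "tcp_pos": TCP position; "ee_rot": TCP orientation; "wrist_force": force on the tool from outside, world axes, zero at the start; "moment": the same for the moment, N m; "grip_width": finger opening in mm; "grip_force": force on a finger pad.
Only numpy, scipy, OpenCV 4.12 (cv2) and the standard library are available. Lean on these libraries where they do the work, as an engineer would, in place of code of your own. Each camera call takes 0.05 s, during which the arm holds its last target. There are 200 camera calls.

## Working session

There is one attempt and no reset: what is moved stays moved. The work goes in short steps, each a Python script; the robot and the scene stay as the last script left them, time stands still between calls to the robot, and variables do not carry over. Pictures are saved under pics/ and viewed, at most 10 in all, crops included, and the job is handed in when it is done.

```bash
mkdir -p pics; ls
python3 - <<'E'
from station import *
import cv2,numpy as np
ims=[]
for c in ["top","side"]:
    im=get_image(c); cv2.imwrite(f"pics/{c}0.png",im[:,:,::-1]); 
    k=get_calibration(c); print(c,{a:np.round(b,3).tolist() for a,b in k.items()})
    for n in ["pad_a","lever_a_tip","status_top","shaker"]:
        print(n,[(round(d["score"],2),np.round(d["extent"],1).tolist()) for d in spot_in(n,c)][:6])
k=get_calibration("wrist");print({a:np.round(b,3).tolist() for a,b in k.items()})
o=get_obs();print(o)
E
```

```text
pics
top {'fx': 350.19, 'fy': 350.19, 'cx': 255.597, 'cy': 190.988, 'D': [-0.074, 0.0, 0.0, 0.0, 0.0], 'R': [[0.005, -1.0, -0.028], [-0.986, -0.0, -0.167], [0.167, 0.029, -0.986]], 't': [45.11, 649.324, 1074.758]}
pad_a [(0.43, [293.9, 160.2, 42.5, 33.6])]
lever_a_tip [(0.4, [233.0, 251.6, 9.2, 14.1])]
status_top [(0.43, [295.4, 193.5, 9.9, 13.8])]
shaker [(0.84, [292.2, 237.9, 155.5, 119.0])]
side {'fx': 496.412, 'fy': 496.412, 'cx': 260.571, 'cy': 196.627, 'D': [-0.216, 0.0, 0.0, 0.0, 0.0], 'R': [[0.973, -0.229, 0.0], [-0.135, -0.577, -0.806], [0.185, 0.784, -0.592]], 't': [-585.787, 202.282, 1179.617]}
pad_a [(0.53, [228.9, 220.1, 10.0, 6.5]), (0.39, [234.2, 256.5, 9.2, 3.7]), (0.18, [238.4, 257.4, 50.6, 16.4])]
lever_a_tip []
status_top [(0.73, [280.3, 224.0, 12.6, 15.8])]
shaker [(0.98, [235.1, 259.6, 181.3, 162.5])]
{'fx': 302.085, 'fy': 302.085, 'cx': 256.811, 'cy': 192.54, 'D': [-0.063, 0.0, 0.0, 0.0, 0.0], 'mount': [[-0.0, -0.959, -0.285, 72.851], [1.0, 0.0, -0.001, 0.232], [0.001, -0.285, 0.959, -143.292], [0.0, 0.0, 0.0, 1.0]]}
{'t': 0.5, 'joint_pos': array([-8.17151376e+01,  1.24287253e+01,  9.24437902e+01, -1.32488934e-03,
        7.51312353e+01, -6.42902948e+00]), 'qvel': array([ 0.12164552, -0.07020924, -0.14079409,  0.05408589,  0.03893865,
       -0.06065135]), 'effort': array([-2.23696720e-04, -3.96393478e+01, -3.03835344e+01, -1.84208993e-04,
        2.17652378e-03,  2.56386166e-06]), 'tcp_pos': array([ 158.75379658, -604.48991728,  231.26109543]), 'ee_rot': array([-1.79996129e+02,  8.52461642e-04,  1.47142319e+01]), 'wrist_force': array([ 0.01501683, -0.08456356, -0.09871259]), 'moment': array([-3.76813772e-04, -4.87649577e-05, -2.57216919e-02]), 'grip_force': 0.0, 'grip_width': 85.35842002192183}
```

Run:
```python
import cv2,numpy as np
a=cv2.imread("pics/top0.png")[160:320,190:400];b=cv2.imread("pics/side0.png")[150:370,110:370]
cv2.imwrite("pics/c1.png",cv2.resize(a,None,fx=3.7,fy=3.7,interpolation=cv2.INTER_CUBIC))
cv2.imwrite("pics/c2.png",cv2.resize(b,None,fx=2.7,fy=2.7,interpolation=cv2.INTER_CUBIC))
```

```text
(no output)
```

View pics/c1.png

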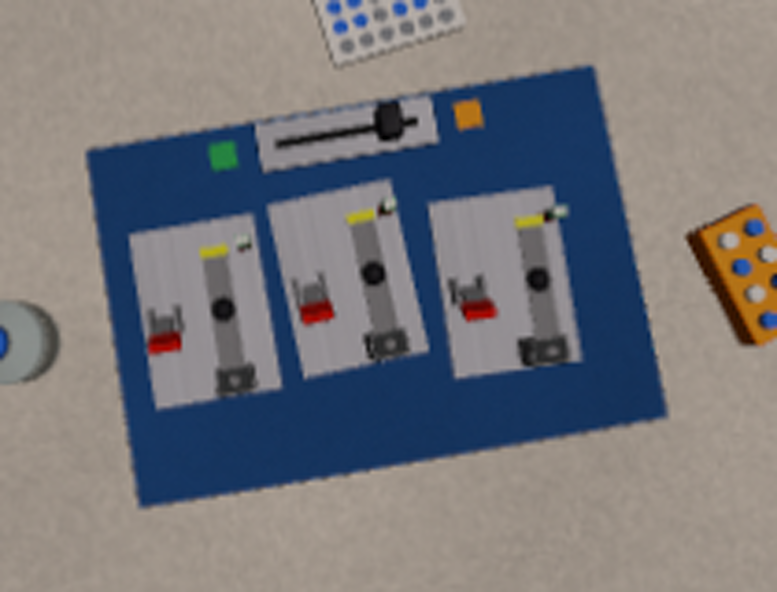

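View pics/c2.png

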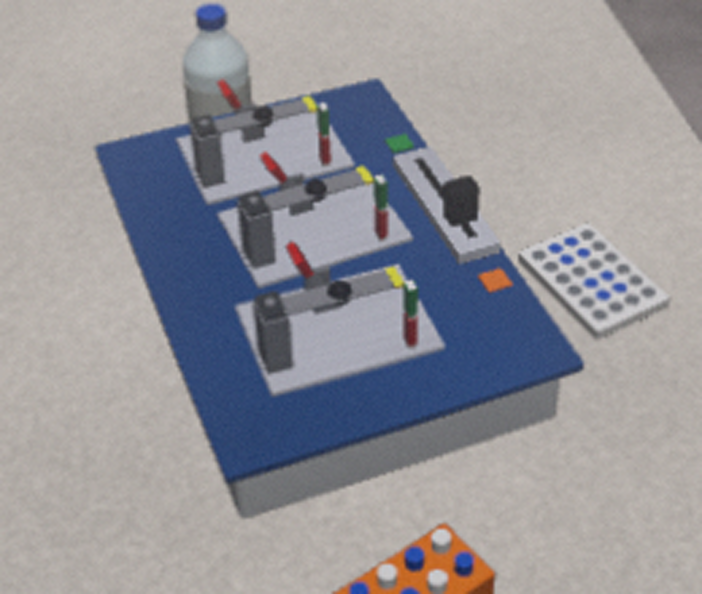

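View pics/top0.png

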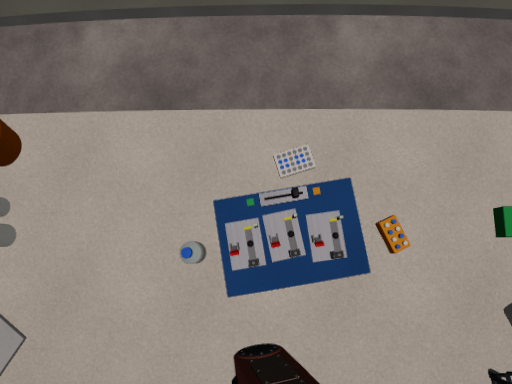

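Top view: three units left to right with pads near (250,243), (291,234) and (335,235) px. The status tab is at (295,193), by the orange end, and all three red levers lean towards the robot. Next I move above the shaker for one close wrist view.

```bash
cat > h.py <<'E'
from station import *
import cv2,numpy as np
from scipy.spatial.transform import Rotation as Ro
def cam(name,obs=None):
    k=get_calibration(name);K=np.array([[k["fx"],0,k["cx"]],[0,k["fy"],k["cy"]],[0,0,1]]);D=np.array(k["D"],float)
    if name!="wrist": return K,D,np.array(k["R"]),np.array(k["t"])
    T=np.eye(4);T[:3,:3]=Ro.from_euler("xyz",obs["ee_rot"],degrees=True).as_matrix();T[:3,3]=obs["tcp_pos"]
    W=np.linalg.inv(T@np.array(k["mount"]));return K,D,W[:3,:3],W[:3,3]
def at_z(px,z,c):
    K,D,R,t=c;u=cv2.undistortPoints(np.array([[px]],float),K,D)[0,0]
    d=R.T@np.array([u[0],u[1],1]);o=-R.T@t;return o+d*(z-o[2])/d[2]
def proj(X,c):
    K,D,R,t=c;return cv2.projectPoints(np.array(X,float).reshape(-1,3),cv2.Rodrigues(R)[0],t,K,D)[0][:,0]
E
python3 - <<'E'
from h import *
c=cam("top")
for p in [(250.3,243.5),(290.8,233.8),(335.4,235.4)]: print(np.round(at_z(p,150,c),1))
print(np.round(at_z((294.9,193),140,c),1))
m=at_z((292,232),150,c)
goto([m[0]+0,m[1],330],[180,0,9.5]); grip(0)
o=get_obs();print(o["t"],o["tcp_pos"],o["ee_rot"],o["grip_width"],o["wrist_force"])
im=get_image("wrist");cv2.imwrite("pics/w0.png",im[:,:,::-1]);np.save("w0.npy",np.r_[o["tcp_pos"],o["ee_rot"]])
for n in ["pad_a","lever_a_tip","status_top"]:
    print(n,[(round(d["score"],2),np.round(d["extent"],1).tolist()) for d in spot_in(n,"wrist")][:6])
cv2.imwrite("pics/w0b.png",cv2.resize(im[:,:,::-1],(800,600),interpolation=cv2.INTER_CUBIC))
E
```

```text
[479.5  58.6 150. ]
[507.8 -58.3 150. ]
[ 503.3 -186.9  150. ]
[628.8 -72.5 140. ]
3.6 [512.96354723 -61.74720152 330.02598217] [ 1.79998523e+02 -2.20784853e-03  9.50634034e+00] -0.3272117534441466 [0.45476515 0.22044517 0.05847455]
pad_a [(0.65, [362.8, 196.8, 16.6, 19.7]), (0.63, [146.2, 179.6, 15.6, 16.1]), (0.48, [253.8, 174.0, 21.7, 16.6])]
lever_a_tip [(0.92, [107.2, 188.2, 33.4, 36.7])]
status_top [(0.71, [288.0, 60.2, 23.6, 33.4]), (0.41, [319.2, 202.5, 26.5, 35.4]), (0.18, [43.6, 166.9, 82.2, 60.5])]
```

View pics/w0b.png

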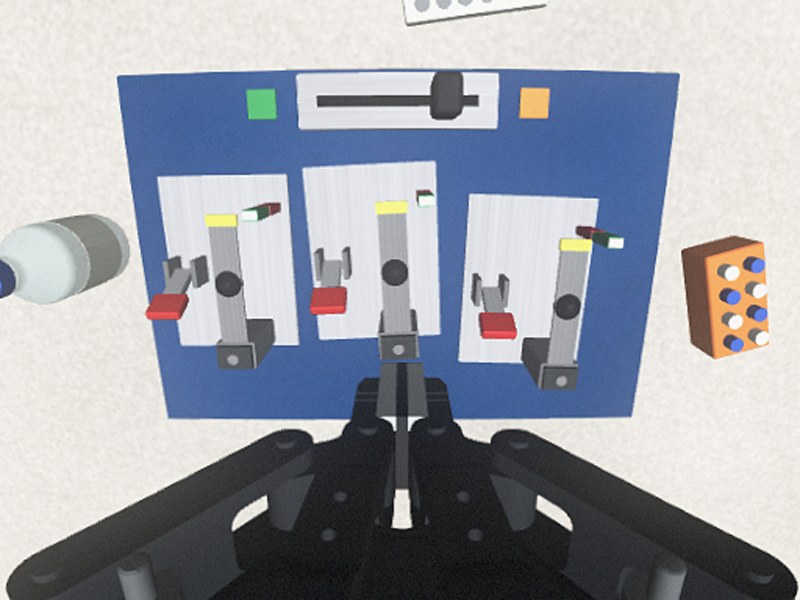

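The wrist view shows the pads at (146,181), (253,174) and (363,196) px (native). The yellow ends are at (142,141), (251,133) and (368,157), and the red paddles are to the left of each leaf. The tab is at about (287,55), next to orange.

Run:
```python
from h import *
w=np.load("w0.npy");c=cam("wrist",{"tcp_pos":w[:3],"ee_rot":w[3:]})
s=1.5625
A=lambda p,z:at_z(np.array(p)/s-.0,z,c)
pads=[A(p,149) for p in[(228,284),(395,272),(567,306)]]
ends=[A(p,144) for p in[(222,220),(392,208),(575,245)]]
l=A((303,128),99);r=A((496,128),99)
d=l-r;yaw=np.degrees(np.arctan2(-d[0],d[1]));print("track",l,r,np.linalg.norm(d),"yaw",yaw)
gm=A((262,104),87);om=A((535,103),87);d=gm-om;yaw2=np.degrees(np.arctan2(-d[0],d[1]));print(yaw2, np.linalg.norm(d))
print("tab top",A((446,80),140),"top marks",gm,om)
for p,e in zip(pads,ends):
    u=e-p;print("pad",np.round(p,1),"unit yaw",np.degrees(np.arctan2(u[1],u[0])).round(1),"len",np.linalg.norm(u[:2]).round(1), "tip px at 0 pred",end=" ")
    Y=np.radians(yaw2);ex=np.array([np.cos(Y),np.sin(Y),0]);ey=np.array([-np.sin(Y),np.cos(Y),0])
    piv=p+50*ey;piv[2]=105;tip=piv-26.1*ex+[0,0,42.6];print(np.round(tip,1),np.round(proj(tip,c)*s))
# triangulate w/ top & side for check
for p in pads+[A((446,80),140)]: print("top px",proj(p,cam("top")).round(1),"side",proj(p,cam("side")).round(1))
```

```text
track [597.02890532  27.62772729  99.        ] [ 620.98978899 -115.87898004   99.        ] 145.49329535860798 yaw 9.47906386387551
9.667410308372348 210.50300493218114
tab top [640.91553522 -69.92118719 140.        ] top marks [610.17375171  63.66022699  87.        ] [ 645.52324489 -143.85345549   87.        ]
pad [481.7  58.9 149. ] unit yaw 11.5 len 45.0 tip px at 0 pred [447.6 103.8 147.6] [[166. 318.]]
pad [510.  -57.6 149. ] unit yaw 12.1 len 44.1 tip px at 0 pred [475.9 -12.7 147.6] [[326. 307.]]
pad [ 505.8 -184.6  149. ] unit yaw 5.4 len 43.9 tip px at 0 pred [ 471.7 -139.6  147.6] [[496. 339.]]
top px [[250.2 242.7]] side [[208.  189.8]]
top px [[290.5 233. ]] side [[227.5 216.9]]
top px [[334.5 234.5]] side [[236.3 253.8]]
top px [[294. 189.]] side [[283.7 215.1]]
```

```bash
cat >> h.py <<'E'
YAW=9.6; O=[180,0,YAW]
Y=np.radians(YAW);EX=np.array([np.cos(Y),np.sin(Y),0]);EY=np.array([-np.sin(Y),np.cos(Y),0])
PADS=[np.array(p) for p in[(480.8,58.8,0),(509.2,-57.8,0),(504.8,-185.3,0)]]
def press(p):
    z=175;goto([p[0],p[1],z],O);f0=get_obs()["wrist_force"][2]
    z=156;move_l([p[0],p[1],z],speed=60);log=[];zc=None;k=1.6
    while z>130:
        o=get_obs();f=o["wrist_force"][2]-f0;log.append((round(o["t"],2),round(z,1),round(float(o["tcp_pos"][2]),2),round(float(f),2)))
        if f>7.4: break
        z-=1.0 if f<5.5 else .5
        move_l([p[0],p[1],z],speed=20)
    fs=[]
    for _ in range(6):
        wait(.2);o=get_obs();fs.append(round(float(o["wrist_force"][2]-f0),2))
    print("held",fs,"z",o["tcp_pos"][2].round(2),"xy",o["wrist_force"][:2].round(1))
    print(log)
    move_l([p[0],p[1],175],speed=100);print("t",get_obs()["t"])
E
python3 -c "
from h import *
press(PADS[0])"
```

```text
held [7.17, 7.53, 7.59, 7.61, 8.26, 6.78] z 146.74 xy [0.3 0.8]
[(5.08, 156, 155.54, -0.41), (5.33, 155.0, 155.16, -0.72), (5.58, 154.0, 154.01, -0.58), (5.83, 153.0, 152.92, 0.41), (6.08, 152.0, 151.95, -0.62), (6.33, 151.0, 151.21, 1.04), (6.58, 150.0, 150.31, 1.56), (6.83, 149.0, 149.42, 3.16), (7.08, 148.0, 148.54, 4.88), (7.33, 147.0, 147.78, 5.34), (7.58, 146.0, 147.05, 7.03), (7.83, 145.5, 146.68, 7.63)]
t 9.475
```

Left leaf is sound: it sank about 5 mm at 7.5 N. On to the middle and right ones.

```bash
python3 -c "
from h import *
press(PADS[1]);press(PADS[2])"
```

```text
held [8.38, 7.61, 7.57, 8.29, 7.41, 7.65] z 139.18 xy [1.3 1.7]
[(10.49, 156, 155.2, 0.0), (10.74, 155.0, 155.3, -1.12), (10.99, 154.0, 154.08, -1.1), (11.24, 153.0, 152.91, -0.78), (11.49, 152.0, 151.91, -0.16), (11.74, 151.0, 151.09, 0.49), (11.99, 150.0, 150.19, 0.6), (12.24, 149.0, 149.27, 1.1), (12.49, 148.0, 148.28, 1.79), (12.74, 147.0, 147.29, 2.54), (12.99, 146.0, 146.33, 2.58), (13.24, 145.0, 145.32, 3.9), (13.49, 144.0, 144.36, 4.74), (13.74, 143.0, 143.49, 5.22), (13.99, 142.0, 142.62, 5.0), (14.24, 141.0, 141.75, 5.39), (14.49, 140.0, 140.85, 7.21), (14.74, 139.5, 140.45, 7.24), (14.99, 139.0, 140.03, 7.28), (15.24, 138.5, 139.58, 6.88), (15.49, 138.0, 139.15, 8.06)]
t 17.2083
held [6.75, 6.62, 6.93, 7.82, 7.57, 6.23] z 146.64 xy [-0.4  2. ]
[(18.25, 156, 155.16, -0.74), (18.5, 155.0, 155.34, 0.11), (18.75, 154.0, 154.02, -0.87), (19.0, 153.0, 152.88, -0.23), (19.25, 152.0, 151.96, -0.68), (19.5, 151.0, 151.2, 0.07), (19.75, 150.0, 150.34, 1.19), (20.0, 149.0, 149.42, 2.54), (20.25, 148.0, 148.48, 3.89), (20.5, 147.0, 147.72, 5.36), (20.75, 146.0, 147.01, 6.02), (21.0, 145.5, 146.63, 7.49)]
t 22.6417
```

Middle leaf is the tired one: it sank 13 mm against 5 mm for the others. Pushing its lever over.

Run:
```python
from h import *
piv=PADS[1]+50*EY
P=lambda s,z:(piv+s*EX+[0,0,z]).tolist()
goto(P(-70,185),O);move_l(P(-70,138),speed=120);f0=get_obs()["wrist_force"]@EX
log=[];move_l(P(-45,138),speed=80);s=-45
while s<14:
    s+=5 if s<-2 else 1
    move_l(P(s,138),speed=40);o=get_obs();f=o["wrist_force"]@EX-f0
    log.append((s,round(float((o["tcp_pos"]-piv)@EX),1),round(float(f),1)))
    if f<-9: break
print(log)
move_l(P(s-15,138),speed=80);move_l(P(s-45,190),speed=150)
goto((PADS[1]-10*EX+[0,0,300]).tolist(),O)
o=get_obs();im=get_image("wrist");print(o["t"],o["tcp_pos"])
np.save("w1.npy",np.r_[o["tcp_pos"],o["ee_rot"]])
cv2.imwrite("pics/w1.png",cv2.resize(im[:270,:,::-1],(800,422),interpolation=cv2.INTER_CUBIC))
c=cam("wrist",o)
piv[2]=105
for q in (0.9,1.0,1.1): print(q,proj(piv+50*np.sin(q-.55)*EX+[0,0,50*np.cos(q-.55)],c)*1.5625)
```

```text
[(-40, -40.1, -0.9), (-35, -34.7, -1.7), (-30, -29.4, 0.3), (-25, -24.4, 0.3), (-20, -19.5, 0.1), (-15, -14.6, -0.3), (-10, -9.6, -0.8), (-5, -4.6, -0.5), (0, 0.5, -0.9), (1, 1.1, -0.6), (2, 1.9, -1.3), (3, 3.0, -1.8), (4, 3.6, -3.1), (5, 3.8, -5.2), (6, 3.9, -7.2), (7, 4.1, -9.7)]
30.075 [499.53871507 -59.58955955 299.26112269]
0.9 [[320.66311678 238.16382941]]
1.0 [[320.83888206 230.30227894]]
1.1 [[321.15175892 222.73598356]]
```

View pics/w1.png

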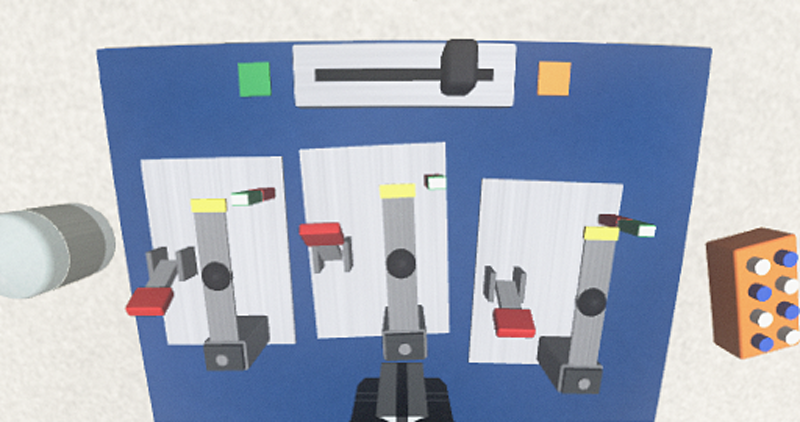

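The middle lever is over, with its paddle at (321,234), and the stop was felt as a stiff force rise. The outer levers at (150,301) and (515,322) are unchanged. Now the status tab.

Run:
```python
from h import *
L=np.array([628.7,-40.8,0])
P=lambda s,z:(L+s*EY+[0,0,z]).tolist()
goto(P(-85,185),O);move_l(P(-85,118),speed=120);f0=get_obs()["wrist_force"]@EY
log=[];s=-85
while s<75:
    s+=8 if s<30 else 1.5
    move_l(P(s,118),speed=60);o=get_obs();f=o["wrist_force"]@EY-f0
    log.append((s,round(float((o["tcp_pos"]-L)@EY),1),round(float(f),1)))
    if f<-9: break
print(log)
move_l(P(s-15,118),speed=80);move_l(P(s-20,200),speed=150)
goto([530,-50,320],O)
o=get_obs();im=get_image("wrist");print(o["t"],o["tcp_pos"],o["wrist_force"].round(1))
cv2.imwrite("pics/w2.png",cv2.resize(im[:270,:,::-1],(800,422),interpolation=cv2.INTER_CUBIC))
```

```text
[(-77, -76.6, 0.3), (-69, -68.5, 0.1), (-61, -60.5, -0.1), (-53, -52.5, 0.3), (-45, -44.4, 0.5), (-37, -36.3, 0.5), (-29, -28.3, 0.8), (-21, -20.3, 0.3), (-13, -12.3, -0.0), (-5, -4.3, -0.0), (3, 3.6, 0.6), (11, 11.7, 0.2), (19, 19.7, 1.3), (27, 27.6, 0.3), (35, 28.6, -16.1)]
37.5917 [529.67033337 -49.77605456 318.24001691] [ 0.3 -0.7 -0. ]
```

View pics/w2.png

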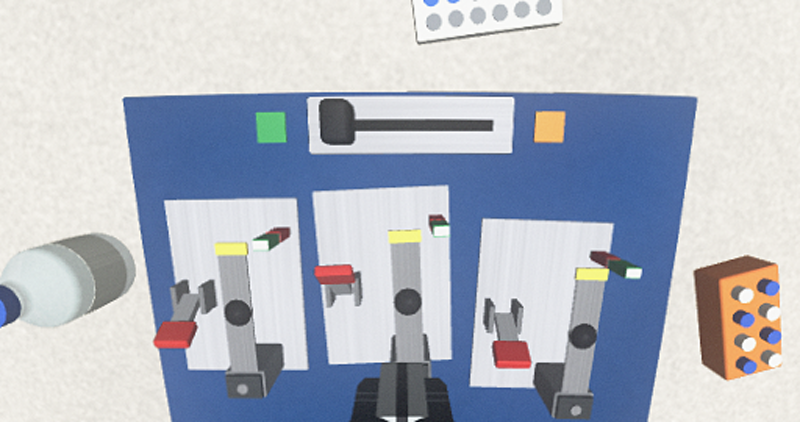

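The tab is at the left (green) end of its slot at (337,120), and the stop was felt at 16 N. The middle lever is still over, and the outer levers and bystanders are unmoved.

```bash
python3 -c "
from station import *
print(sign_off())"
```

```text
the job is handed in; nothing more can be done
None
```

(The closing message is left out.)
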